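# Test the stop button at the pass and reset it

## Task

Test the emergency stop at the pass: press the black mushroom head in the guard ring straight down until it latches and stays in when you let go, then push its wing round clockwise (seen from above) with a fingertip, without gripping it, until the head pops fully back out. When it is out, press the flat button on the smaller box fully down and let go, leaving both buttons out and everything round the boxes where it stands; nothing is to be picked up.

Things in the scene. Friction and masses are not known exactly. Their poses are not given: they have to be found in the camera images.
- stop_box: stop station: square metal box 130x130 mm, top at 50 mm, fixed on the worktop. Origin: centre of its underside, z up, x away from the robot (within 0.4 rad), where a black cable gland sticks out 20 mm. In the middle of its top a round mushroom head (72 mm across) inside a steel guard ring (92 mm outside, 82 mm inside, ring top 66 mm above the worktop)
- stop_head (a point): middle of the top edge of the wing on the mushroom head: 104 mm above the worktop when the head is out, 94 mm when it is latched in. Turns with the head: z up, x along the wing, which is an upright fin over the dome, 72 mm long (x -36 to 36), 12 mm thick (y -6 to 6), its top edge 24 mm above the middle of the dome. With no twist it lies along x of stop_box. A clockwise turn moves its -x end towards its +y side
- wing_near (a point): point in the wing, 24 mm from the head's axis towards -x (the end nearer the robot) and 10 mm below the wing's top edge; turns with the head
- stop (a joint): how far the mushroom head is pressed in, m: 0 = out, 0.010 = latched in. Over-centre snap spring: it takes about 4 N from the top of the travel, falling to nothing at 5 mm, from where the head snaps in by itself and stays in; let go before 5 mm, it returns. Twisting past about 0.45 rad lifts it over the middle, and it pops out by itself
- stop_twist (a joint): twist of the mushroom head, rad: 0 = rest, grows clockwise seen from above, stop at 0.8; it cannot turn the other way. A weak spring (0.01 N m at rest, 0.08 N m at the stop, with the latch's lift at most about 0.1 N m) brings it back to 0 when let go
- reset_box: reset station: smaller square metal box 100x100 mm, top at 43 mm, fixed on the worktop, with a flat round button in a steel collar in the middle of its top. Origin: centre of its underside, z up. The two boxes stand side by side; which is left varies
- reset_top (a point): centre of the top face of the flat button (32 mm across, 65 mm above the worktop when out, 59 mm when fully down; its 48 mm wide collar ends at 55 mm)
- reset (a joint): how far the flat button is pressed, m: 0 = out, 0.006 = fully down; spring, 1.5 N at the start, 5 N fully down
- order_bell: brass-coloured counter bell on a dark foot, 81 mm across, 57 mm high; loose bystander, to be left where it stands. Origin: centre of its underside
- ramekin_0: small round ramekin, 69 mm across, 34 mm high, beside the reset box; loose bystander, to be left where it stands. Origin: centre of its underside
- ramekin_1: small round ramekin, 69 mm across, 34 mm high, beside the stop box; loose bystander, to be left where it stands. Origin: centre of its underside
- espresso_cup: small cup with a loop handle, 60x87x50 mm; loose bystander, to be left where it stands. Origin: centre of its underside
- timer: kitchen timer standing on its wedge, 46x64x58 mm; loose bystander, to be left where it stands. Origin: centre of its underside
- tomato_tin: low tin, 75 mm across, 58 mm high; loose bystander, to be left where it stands. Origin: centre of its underside

How it is judged:
By the outcome, as a careful person would: the job done as asked, in the order asked, and still so for the second after the job is handed in, with the robot touching nothing.
It also fails if it takes over 45 s, if anything falls off the work surface, if the arm or the gripper's body presses on something with over 40 N, if the wrist force passes 120 N, or if a joint passes its speed limit or range.

## Robot

A 7-joint arm with a two-finger parallel gripper is mounted at the origin on a cart in front of the work surface, level with it; the furniture and walls round the work are solid. World frame = base frame: x ahead of the robot, y to its left, z up, the work surface at z = 0. Lengths are in m, angles in rad, forces in N, time in s.
With the tool pointing down it reaches from about 0.4 to 0.85 m from the base axis. Payload 10.4 kg.
Tool frame: the origin (TCP) lies at the very end of the fingers, on their centre line; the grasp point (between the pads) lies 19 mm behind it (manip.tcp_to_grasp is the z of the grasp point in the tool frame, in m); z points along the fingers, x is the direction in which the jaws open and shut, and the axes are right-handed (so a half turn about z gives the same grasp; the last joint's range is limited). The gripper opens to 85 mm and grips with 20 to 120 N. Pads are 22 mm wide; open, the fingers measure 114 mm over their backs; the gripper's body (76 mm by 85 mm) begins 54 mm behind the grasp point. The pads swing forward as they close: fully open they stand 13 mm farther back than shut.
Start: joints at [1.101, 0.332, -0.065, 1.46, 0.022, 1.35, -0.088], TCP at [0.27, -0.564, 0.231] pointing down, gripper open.
Joint ranges: [-2.6, 2.6], [-0.5, 2.12], [-1.47, 1.34], [0.16, 2.42], [-1.27, 4.41], [0.06, 2.06], [-2.6, 2.6]. Speed limits (rad/s): [2.22, 2.22, 2.79, 2.79, 3.14, 3.14, 3.14].

## Interface

Orientations are given as a unit quaternion [x, y, z, w].
In Python, from workcell import manip gives the robot as it stands.
- The arm moves only by the tool servo_tool, never from a script. Its argument "moves" is a list of rows, each an object with "travel": the shift along the tool's x, y, z in mm, a list of three; "dr": the turn, a rotation vector about the tool's x, y, z in degrees, a list of three. A call has 1 to 12 rows; each row shifts and turns the commanded pose from where the row before left it, along the tool's axes as they then stand; what a row does not reach is not made up. A row lasts 1/8 s, in which the tool goes at most 62.5 mm and 10.7 degrees, less where a joint would pass 70% of its speed; a pose out of reach is approached as far as the arm can. A call is refused whole if a number of a shift passes 62.5 or a number of a turn 10.7, either way. A call with a gripper value outside its range is refused whole. "claw" is the closure, from 0 (fully open) to 1 (shut), set as the call begins (left out, the last holds). The fingers move at their own pace and stop on an object; "squeeze" is the grip in N (left out, the last holds). Time passes only in rows, so rows that do not move let the fingers close. It gives the time, the measured TCP pose, the force and the opening at its end, in the units of the state.
- manip.get_obs(): the state, without advancing time (a new reading comes with each control period).
- manip.camera(name): name is "scene" or "top" or "wrist"; returns the picture (480x640x3 uint8, blue, green, red); there is no depth.
- manip.calibration(name): a dict with "intrinsics" (3x3 intrinsics, pixels), "view" (4x4, takes a point from world to camera coordinates). Camera axes: x right, y down, z forward; pixel columns grow to the right and rows downward; lengths in m; the calibration is good to about 2 mm. The wrist camera is an equidistant fisheye: a pixel r from the principal point sees the ray r / f radians off the axis. A picture is of the moment at which its call begins: read the wrist's pose just before it. calibration takes no time and is no camera call; for the wrist camera it gives the pose at the moment of the call.
- manip.hand_in(): hands the job in, once; it reports no verdict.
The state is a dict: "clock": time; "joint_pos": joint angles; "joint_velocities": joint speeds; "tau": joint torques, N m; "position": TCP position; "ee_rot": TCP orientation; "ft_force": force on the tool from outside, world axes, zero at the start; "torque": the same for the moment, N m; "grip_width": opening from 0.0 (shut) to 1.0 (fully open).
Only numpy, scipy, OpenCV 4.12 (cv2) and the standard library are available. Lean on these libraries where they do the work, as an engineer would, in place of code of your own. Each camera call takes 0.05 s, during which the arm holds its last target. There are 200 camera calls.

## Working session

There is one attempt and no reset: what is moved stays moved. The work goes in short steps, Python scripts to look and compute and a tool call to move; the robot and the scene stay as the last step left them, time stands still between calls to the robot, and variables do not carry over. Pictures are saved under pics/ and viewed, on a budget of 10 in all, crops included, one or two more only if the job needs it, and the job is handed in when it is done.

Besides the shell and the picture viewer there is one more tool, called after "Emit:" in YAML: its name, and indented under it one key for each argument. servo_tool: Moves the arm, as the interface text tells. Its arguments: {"type":"object","properties":{"moves":{"type":"array","items":{"type":"object","properties":{"travel":{"type":"array","items":{"type":"number"}},"dr":{"type":"array","items":{"type":"number"}}}}},"claw":{"type":"number"},"squeeze":{"type":"number"}},"required":["moves"]}

```bash
mkdir -p pics
python3 - <<'E'
from workcell import manip
import cv2,numpy as np
np.set_printoptions(precision=4,suppress=True)
for n in("top","scene"):
    cv2.imwrite(f"pics/{n}0.png",manip.camera(n)); c=manip.calibration(n); print(n,c["intrinsics"],c["view"])
print(manip.get_obs(), manip.tcp_to_grasp)
E
```

```text
top [[558.8775   0.     318.5245]
 [  0.     558.8775 245.8249]
 [  0.       0.       1.    ]] [[-0.0091 -0.9999  0.0095 -0.1383]
 [-0.9862  0.0074 -0.1657  0.5345]
 [ 0.1656 -0.0108 -0.9861  1.193 ]
 [ 0.      0.      0.      1.    ]]
scene [[510.7559   0.     323.3348]
 [  0.     510.7559 236.0176]
 [  0.       0.       1.    ]] [[ 0.7499 -0.6614  0.0101 -0.4732]
 [-0.2809 -0.3322 -0.9004  0.1791]
 [ 0.5989  0.6724 -0.435   1.1366]
 [ 0.      0.      0.      1.    ]]
{'clock': 0.1, 'joint_pos': array([ 1.1014,  0.3328, -0.0647,  1.4609,  0.0216,  1.3499, -0.0885]), 'joint_velocities': array([ 0.0028, -0.0008, -0.0002, -0.004 , -0.0002,  0.0002,  0.0013]), 'tau': array([  0.0019, -62.6747,   0.0497, -39.2429,   0.0164,   0.0069,
        -0.0001]), 'position': array([ 0.2699, -0.5633,  0.2306]), 'ee_rot': array([ 0.8462, -0.5329, -0.0005, -0.0003]), 'ft_force': array([-0.1703, -0.0047, -0.2596]), 'torque': array([-0.0214,  0.0435,  0.026 ]), 'grip_width': 1.000676926104808} -0.0187
```

View pics/top0.png

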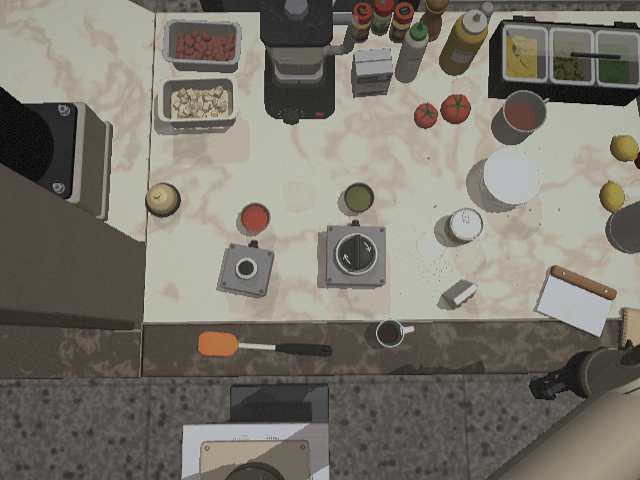

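View pics/scene0.png

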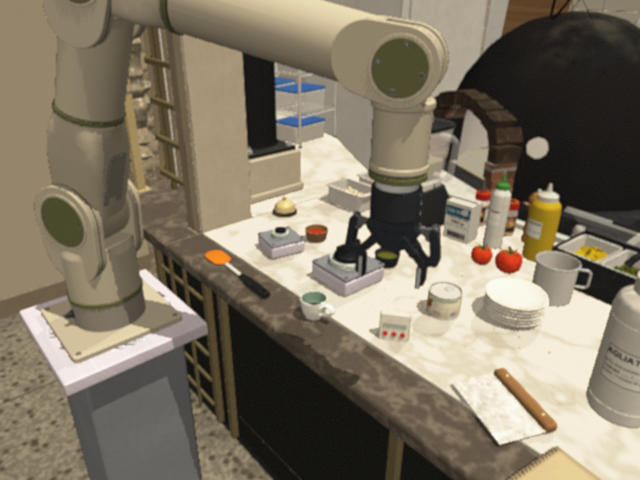

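The top view shows the stop box at about (355,255) with its gland up, and the reset box at (246,268) with the red ramekin above it. The green ramekin is above the stop box and the cup is at (390,333). I'll enlarge the boxes to measure them.

```bash
cat > h.py <<'E'
import numpy as np,cv2
def ray(c,u,v,z):
    K=c["intrinsics"];V=c["view"];R=V[:3,:3];C=-R.T@V[:3,3]
    d=R.T@np.linalg.solve(K,[u,v,1.]);return C+d*(z-C[2])/d[2]
def proj(c,p):
    q=c["view"]@np.r_[p,1.];q=c["intrinsics"]@q[:3];return q[:2]/q[2]
E
python3 - <<'E'
from h import *
from workcell import manip
c=manip.calibration("top"); im=cv2.imread("pics/top0.png")
cv2.imwrite("pics/crop.png",cv2.resize(im[205:305,210:400],None,fx=4,fy=4,interpolation=cv2.INTER_CUBIC))
# box tops: grey low-saturation mid-value
hsv=cv2.cvtColor(im,cv2.COLOR_BGR2HSV)
print(hsv[275,335],hsv[285,232],hsv[240,430],im[275,335])
for n,(u,v,z) in dict(stop=(355,254,.066),reset=(246,268,.065),cup=(390,333,.05),ram0=(255,217,.034),ram1=(359,197,.034),timer=(460,293,.04)).items(): print(n,ray(c,u,v,z).round(3))
E
```

```text
[  0   4 123] [ 20  13 121] [ 43  10 187] [121 121 123]
stop [ 0.511 -0.222  0.066]
reset [0.483 0.015 0.065]
cup [ 0.341 -0.295  0.05 ]
ram0 [ 0.602 -0.     0.034]
ram1 [ 0.647 -0.236  0.034]
timer [ 0.427 -0.453  0.04 ]
```

View pics/crop.png

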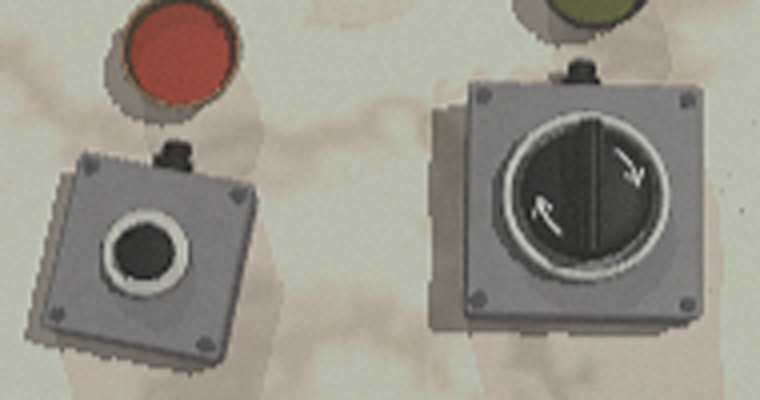

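Emit:
servo_tool:
  moves:
    - {"dr":[0,0,8.5]}
    - {"dr":[0,0,8.5]}
    - {"dr":[0,0,8.6]}
    - {"travel":[-34,-24,0]}
    - {"travel":[-34,-24,0]}
    - {"travel":[-34,-24,0]}
    - {"travel":[-34,-24,0]}
    - {"travel":[-34,-24,0]}
    - {"travel":[-34,-24,0]}
    - {"travel":[-34,-24,0]}
    - {"travel":[-34,-24,0]}
  claw: 1

```text
$.moves[0]: bad value
```

Run:
```python
from h import *
from workcell import manip
c=manip.calibration("top")
f=lambda x,y:((x+.5)/4-.5+210,(y+.5)/4-.5+205)
P=[ray(c,*f(*p),.05) for p in [(483,96),(688,100),(688,305),(477,299)]]
print("stop screws",np.mean(P,0), [np.degrees(np.arctan2(*(a-b)[[1,0]])) for a,b in((P[0],P[3]),(P[1],P[2]))], np.degrees(np.arctan2(*(P[0]-P[1])[[0,1]])))
print("ring",ray(c,*f(586,196),.066))
P=[ray(c,*f(*p),.043) for p in [(90,164),(240,194),(206,344),(56,315)]]
print("reset screws",np.mean(P,0)); print("collar",ray(c,*f(146,252),.055),"btn",ray(c,*f(145,250),.065))
print(manip.get_obs()["joint_pos"])
o=manip.get_obs();im=manip.camera("wrist");cv2.imwrite("pics/w1.png",im);w=manip.calibration("wrist");print(o["position"],o["ee_rot"],w)
```

```text
stop screws [ 0.51267782 -0.22421114  0.05      ] [np.float64(-2.3828589344454874), np.float64(-1.5933630990161434)] 1.5514046442465181
ring [ 0.51201349 -0.22406508  0.066     ]
reset screws [0.48517998 0.01606112 0.043     ]
collar [0.48464399 0.01575746 0.055     ] btn [0.48444694 0.01511376 0.065     ]
[ 1.10143448  0.33280213 -0.06474595  1.46086025  0.02157881  1.34989959
 -0.08850122]
[ 0.26991152 -0.5633375   0.2305983 ] [ 8.46196830e-01 -5.32870076e-01 -5.45284532e-04 -3.30205841e-04] {'intrinsics': array([[371.64829954,   0.        , 321.88863989],
       [  0.        , 371.64829954, 243.694506  ],
       [  0.        ,   0.        ,   1.        ]]), 'view': array([[ 0.43289105, -0.90144462, -0.00171364, -0.62405232],
       [-0.8641041 , -0.41549939,  0.28404995, -0.0377433 ],
       [-0.25676731, -0.12148191, -0.95880795,  0.38029366],
       [ 0.        ,  0.        ,  0.        ,  1.        ]])}
```

View pics/w1.png

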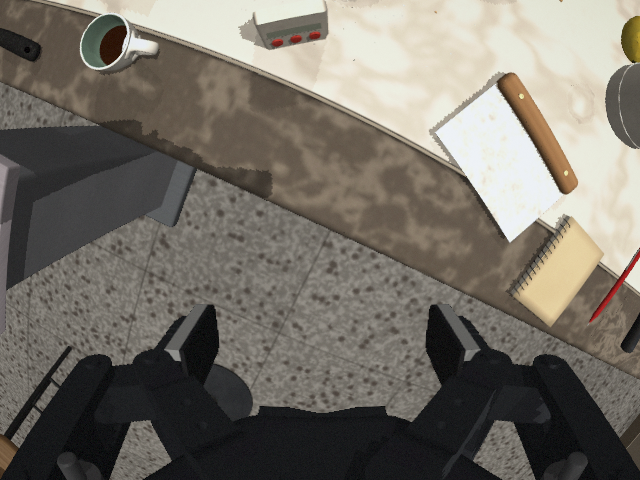

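The wrist picture shows the open fingers over the floor. The arm did not move because each row needs both keys, so I'll send the call again.

Emit:
servo_tool:
  moves:
    - {"dr":[0,0,8.5],"travel":[0,0,0]}
    - {"dr":[0,0,8.5],"travel":[0,0,0]}
    - {"dr":[0,0,8.6],"travel":[0,0,0]}
    - {"travel":[-42,-30,0],"dr":[0,0,0]}
    - {"travel":[-42,-30,0],"dr":[0,0,0]}
    - {"travel":[-42,-30,0],"dr":[0,0,0]}
    - {"travel":[-42,-30,0],"dr":[0,0,0]}
    - {"travel":[-42,-20,0],"dr":[0,0,0]}
    - {"travel":[-42,-10,0],"dr":[0,0,0]}
    - {"travel":[-42,0,0],"dr":[0,0,0]}
    - {"travel":[-45,0,0],"dr":[0,0,0]}
    - {"travel":[0,0,0],"dr":[0,0,0]}
  claw: 1

```text
clock: 1.65
position: [0.4206, -0.2215, 0.2315]
ee_rot: [0.709, -0.705, 0.0, -0.0]
ft_force: [-0.5, 0.0, 0.3]
grip_width: 0.002
```

Run:
```python
from workcell import manip
import cv2,numpy as np
o=manip.get_obs();w=manip.calibration("wrist");im=manip.camera("wrist");cv2.imwrite("pics/w2.png",im)
np.savez("w2.npz",K=w["intrinsics"],V=w["view"]);print(o["position"],o["ee_rot"],o["grip_width"],o["joint_pos"],o["ft_force"])
```

```text
[ 0.42058058 -0.2214946   0.23153264] [ 7.08888329e-01 -7.05320716e-01  1.15899690e-04 -1.07344601e-04] 0.0018323366974084944 [ 0.65867516  0.01602038 -0.27126933  1.8280893   0.00434466  1.29777455
 -1.17948225] [-0.5410066   0.0054857   0.28846193]
```

View pics/w2.png

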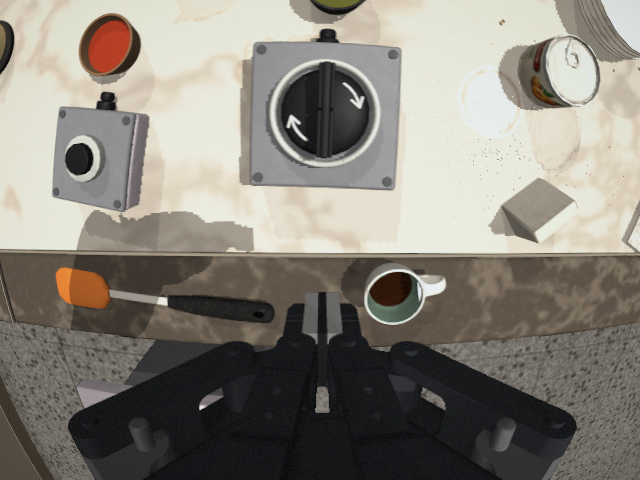

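The wrist view shows the shut fingers at (323,300), the ring centre at about (325,113), the wing running from (327,63) to (324,157), and the reset button top at (79,158).

Run:
```python
from h import *
d=np.load("w2.npz");K,V=d["K"],d["V"];R=V[:3,:3];C=-R.T@V[:3,3]
def fr(u,v,z):
    x=np.array([u-K[0,2],v-K[1,2]])/K[0,0];t=np.hypot(*x);r=R.T@np.r_[np.sin(t)*x/t,np.cos(t)];return (C+r*(z-C[2])/r[2])
im=cv2.imread("pics/w2.png");g=cv2.cvtColor(im,cv2.COLOR_BGR2GRAY)
for n,b,z in(("ring",(255,390,45,180),.066),("collar",(60,110,130,187),.055)):
    m=np.zeros_like(g);s=np.s_[b[2]:b[3],b[0]:b[1]];m[s]=((g[s]>165)*255)
    k=max(cv2.findContours(m,cv2.RETR_EXTERNAL,cv2.CHAIN_APPROX_NONE)[0],key=cv2.contourArea)
    W=np.array([fr(*p[0],z)[:2] for p in k],np.float32);print(n,len(W),cv2.fitEllipse(W),cv2.minEnclosingCircle(W))
a,b=fr(327,63,.104),fr(324,157,.104);print("wing",a,b,(a+b)/2,np.hypot(*(a-b)[:2]),np.arctan2(*(a-b)[[1,0]]))
print("btn",fr(79,158,.065))
```

```text
ring 310 ((0.5135363340377808, -0.22319361567497253), (0.09043639898300171, 0.09083909541368484), 175.8962860107422) ((0.5136513710021973, -0.22333163022994995), 0.04591892287135124)
collar 173 ((0.48512527346611023, 0.019090428948402405), (0.04269712418317795, 0.04468086361885071), 12.645848274230957) ((0.48516613245010376, 0.018257051706314087), 0.023856237530708313)
wing [ 0.54729234 -0.22401164  0.104     ] [ 0.47797149 -0.22229501  0.104     ] [ 0.51263192 -0.22315332  0.104     ] 0.06934210110081104 -0.024758470841917304
btn [0.4857056  0.01366238 0.065     ]
```

Emit:
servo_tool:
  moves:
    - {"travel":[1,-31,20],"dr":[0,0,0]}
    - {"travel":[1,-31,30],"dr":[0,0,0]}
    - {"travel":[0,-30,30],"dr":[0,0,0]}
    - {"travel":[0,0,25],"dr":[0,0,0]}
    - {"travel":[0,0,10],"dr":[0,0,0]}
    - {"travel":[0,0,0],"dr":[0,0,0]}
    - {"travel":[0,0,0],"dr":[0,0,0]}

```text
clock: 2.58
position: [0.5125, -0.2273, 0.1175]
ee_rot: [-0.707, 0.707, -0.001, 0.0]
ft_force: [0.6, -0.3, 0.5]
grip_width: 0.002
```

Emit:
servo_tool:
  moves:
    - {"travel":[-3,0,6],"dr":[0,0,0]}
    - {"travel":[0,0,5],"dr":[0,0,0]}
    - {"travel":[0,0,4],"dr":[0,0,0]}
    - {"travel":[0,0,4],"dr":[0,0,0]}
    - {"travel":[0,0,4],"dr":[0,0,0]}
    - {"travel":[0,0,2],"dr":[0,0,0]}
    - {"travel":[0,0,0],"dr":[0,0,0]}

```text
clock: 3.45
position: [0.5132, -0.2241, 0.0937]
ee_rot: [-0.707, 0.707, -0.001, 0.0]
ft_force: [-5.9, 2.0, 22.0]
grip_width: -0.001
```

It sits at 94 mm with the force up, which means it is pressed to the stop. I'll let go and look at whether it stays latched on the way to the wing's -y side.

Emit:
servo_tool:
  moves:
    - {"travel":[0,0,-6],"dr":[0,0,0]}
    - {"travel":[0,0,-25],"dr":[0,0,0]}
    - {"travel":[15,16,-5],"dr":[0,0,0]}
    - {"travel":[15,16,0],"dr":[0,0,0]}
    - {"travel":[0,0,0],"dr":[0,0,0]}
    - {"travel":[0,0,0],"dr":[0,0,0]}

```text
clock: 4.2
position: [0.4805, -0.2531, 0.1272]
ee_rot: [0.707, -0.707, -0.0, -0.0]
ft_force: [0.2, 0.2, 0.2]
grip_width: 0.002
```

Run:
```python
from workcell import manip
import cv2
o=manip.get_obs();print(o["position"],o["ft_force"]);cv2.imwrite("pics/w3.png",manip.camera("wrist"))
```

```text
[ 0.48049086 -0.25306028  0.12717019] [0.18631118 0.15111346 0.19653841]
```

View pics/w3.png

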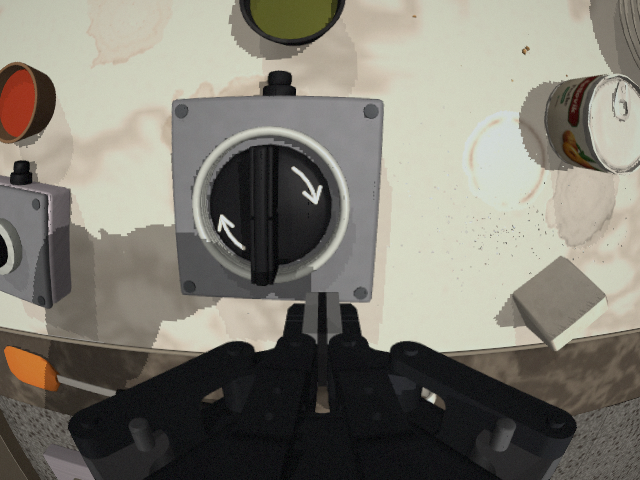

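The view shows the wing from (262,146) to (263,284), untwisted, with the finger at (322,300) clear of it. I'll check the latched height against the wing's apparent length.

Run:
```python
from workcell import manip
import numpy as np
w=manip.calibration("wrist");K,V=w["intrinsics"],w["view"]
for z in(.104,.094):
  for s in(.036,-.036):
    q=V@np.r_[.513+s,-.2235-.03*s,z,1];t=np.arctan2(np.hypot(*q[:2]),q[2]);print(z,s,K[:2,2]+K[0,0]*t*q[:2]/np.hypot(*q[:2]))
```

```text
0.104 0.036 [259.70048977 146.1284832 ]
0.104 -0.036 [261.09626037 294.77161906]
0.094 0.036 [263.18182624 145.54530951]
0.094 -0.036 [264.02066371 286.88108308]
```

Emit:
servo_tool:
  moves:
    - {"travel":[0,0,15],"dr":[0,0,0]}
    - {"travel":[0,0,15],"dr":[0,0,0]}
    - {"travel":[0,0,13],"dr":[0,0,0]}
    - {"travel":[0,0,0],"dr":[0,0,0]}
    - {"travel":[0,0,0],"dr":[0,0,0]}

```text
clock: 4.88
position: [0.4803, -0.2537, 0.0845]
ee_rot: [-0.707, 0.707, -0.0, 0.0]
ft_force: [-0.7, -0.5, -0.1]
grip_width: 0.001
```

The wing ends match the latched height (predicted 141 px, seen 138, against 149 if it were out). Now I'll push the wing towards +y.

Emit:
servo_tool:
  moves:
    - {"travel":[-5,0,0],"dr":[0,0,0]}
    - {"travel":[-4,0,0],"dr":[0,0,0]}
    - {"travel":[-3,0,0],"dr":[0,0,0]}
    - {"travel":[-3,0,0],"dr":[0,0,0]}
    - {"travel":[-3,0,0],"dr":[0,0,0]}
    - {"travel":[-3,0,0],"dr":[0,0,0]}
    - {"travel":[0,0,0],"dr":[0,0,0]}

```text
clock: 5.75
position: [0.48, -0.2342, 0.0851]
ee_rot: [-0.707, 0.708, -0.001, -0.001]
ft_force: [-1.9, -5.3, 5.4]
grip_width: -0.002
```

Run:
```python
from workcell import manip
import cv2
o=manip.get_obs();print(o["position"],o["ft_force"]);cv2.imwrite("pics/w4.png",manip.camera("wrist"))
```

```text
[ 0.4800417  -0.2341906   0.08511579] [-1.94262362 -5.31256801  5.35956738]
```

View pics/w4.png

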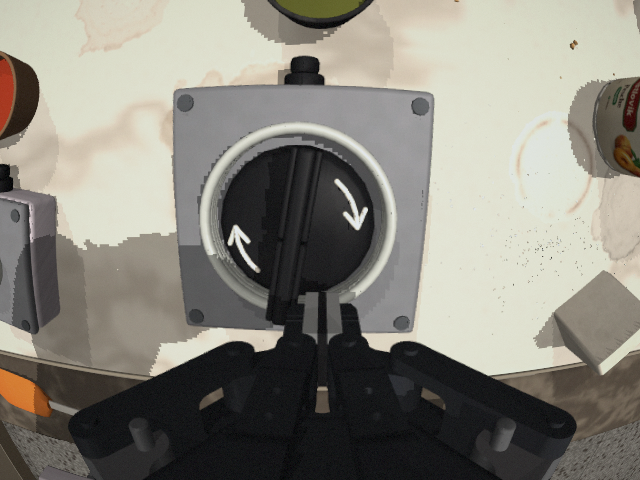

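The wing has turned about 0.2 rad clockwise (it now runs from (303,147) to (283,318)) with the finger against its near end at (310,300). I'll keep pushing.

Emit:
servo_tool:
  moves:
    - {"travel":[-3,0,-1],"dr":[0,0,0]}
    - {"travel":[-3,0,0],"dr":[0,0,0]}
    - {"travel":[-3,0,0],"dr":[0,0,0]}
    - {"travel":[-2,0,0],"dr":[0,0,0]}
    - {"travel":[0,0,0],"dr":[0,0,0]}

```text
clock: 6.42
position: [0.4809, -0.2256, 0.0878]
ee_rot: [-0.706, 0.708, -0.003, -0.001]
ft_force: [-4.7, -11.1, 16.0]
grip_width: 0.004
```

Run:
```python
from workcell import manip
import cv2
o=manip.get_obs();print(o["position"],o["ft_force"]);cv2.imwrite("pics/w5.png",manip.camera("wrist"))
```

```text
[ 0.48085195 -0.22559888  0.08781409] [ -4.68067075 -11.09953638  15.96636828]
```

View pics/w5.png

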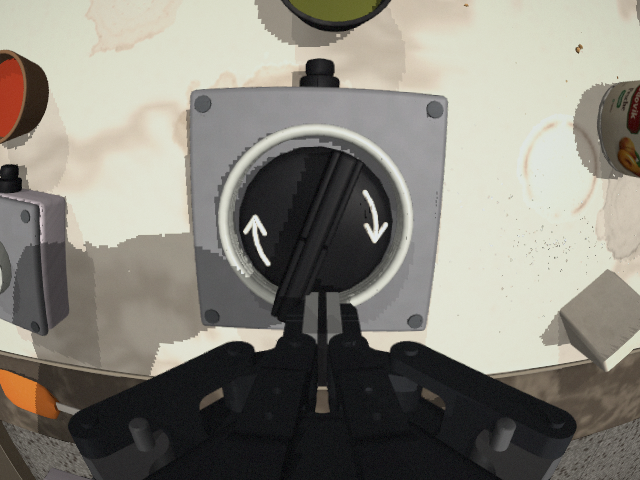

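The wing is now at about 0.4 rad. But the upward force of 16 N shows the finger's bevelled back is riding on the wing's top edge and holding the head down. I'll back off and turn the gripper 90° so that the flat side of the pads does the pushing.

Emit:
servo_tool:
  moves:
    - {"travel":[6,0,-1],"dr":[0,0,0]}
    - {"travel":[10,0,0],"dr":[0,0,0]}
    - {"travel":[10,0,-20],"dr":[0,0,-10]}
    - {"travel":[0,0,-20],"dr":[0,0,-10]}
    - {"travel":[0,0,0],"dr":[0,0,-10]}
    - {"travel":[0,0,0],"dr":[0,0,-10]}
    - {"travel":[0,0,0],"dr":[0,0,-10]}
    - {"travel":[0,0,0],"dr":[0,0,-10]}
    - {"travel":[0,0,0],"dr":[0,0,-10]}
    - {"travel":[0,0,0],"dr":[0,0,-10]}
    - {"travel":[0,0,0],"dr":[0,0,-10]}
    - {"travel":[0,0,0],"dr":[0,0,0]}

```text
clock: 7.98
position: [0.4799, -0.2474, 0.1259]
ee_rot: [1.0, -0.0, -0.0, -0.0]
ft_force: [-1.2, 0.7, 1.9]
grip_width: -0.001
```

Emit:
servo_tool:
  moves:
    - {"travel":[0,0,0],"dr":[0,0,0]}
    - {"travel":[0,0,0],"dr":[0,0,0]}

```text
clock: 8.22
position: [0.4801, -0.2476, 0.1263]
ee_rot: [1.0, -0.001, -0.0, -0.0]
ft_force: [-0.8, -0.7, -0.6]
grip_width: -0.002
```

Run:
```python
from workcell import manip
import cv2
o=manip.get_obs();print(o["position"],o["ee_rot"],o["ft_force"],o["joint_pos"]);cv2.imwrite("pics/w6.png",manip.camera("wrist"))
```

```text
[ 0.48007381 -0.247601    0.12625908] [ 9.99999384e-01 -1.10901736e-03 -2.51818628e-05 -3.84783784e-05] [-0.76432344 -0.72703732 -0.63293749] [ 0.8078029   0.27069443 -0.47576159  1.79423232  0.13714786  1.10934798
  0.28338037]
```

View pics/w6.png

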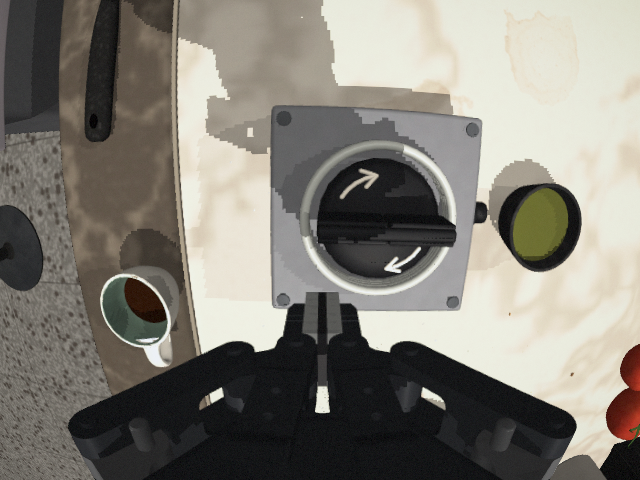

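The wing is back at rest (318–456, 232), now seen sideways, and the finger is beside its near end. I'll go down and push.

Emit:
servo_tool:
  moves:
    - {"travel":[0,0,20],"dr":[0,0,0]}
    - {"travel":[0,0,15],"dr":[0,0,0]}
    - {"travel":[0,0,5],"dr":[0,0,0]}
    - {"travel":[0,0,0],"dr":[0,0,0]}
    - {"travel":[0,-4,0],"dr":[0,0,0]}
    - {"travel":[0,-4,0],"dr":[0,0,0]}
    - {"travel":[0,-3,0],"dr":[0,0,0]}
    - {"travel":[0,-3,0],"dr":[0,0,0]}
    - {"travel":[0,0,0],"dr":[0,0,0]}

```text
clock: 9.4
position: [0.4802, -0.2345, 0.0869]
ee_rot: [1.0, -0.0, 0.0, 0.001]
ft_force: [-0.8, -4.6, 2.8]
grip_width: 0.002
```

Emit:
servo_tool:
  moves:
    - {"travel":[0,-3,0],"dr":[0,0,0]}
    - {"travel":[0,-3,0],"dr":[0,0,0]}
    - {"travel":[0,-3,0],"dr":[0,0,0]}
    - {"travel":[0,0,0],"dr":[0,0,0]}

```text
clock: 9.9
position: [0.4801, -0.2245, 0.0864]
ee_rot: [1.0, 0.0, 0.0, 0.0]
ft_force: [-1.8, -3.1, 2.5]
grip_width: -0.002
```

Run:
```python
from workcell import manip
import cv2
o=manip.get_obs();print(o["position"],o["ft_force"]);cv2.imwrite("pics/w7.png",manip.camera("wrist"))
```

```text
[ 0.48007897 -0.22448548  0.08637957] [-1.77970771 -3.14165786  2.50275049]
```

View pics/w7.png

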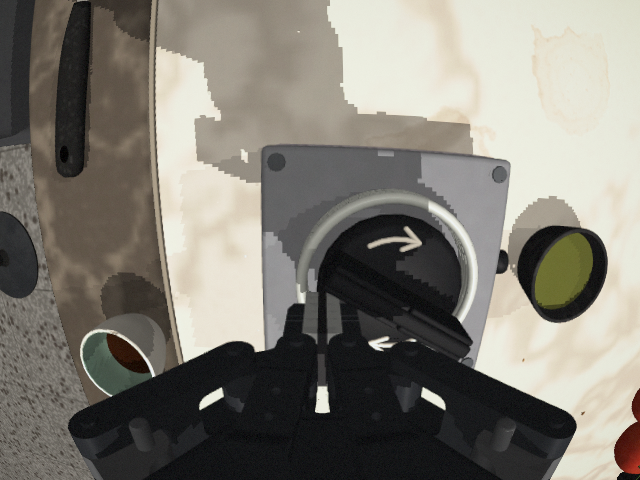

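The wing is now at about 0.45–0.5 rad (from (325,275) to (468,350)), and the forces are gentle. I'll push a little more, then withdraw sideways and look.

Emit:
servo_tool:
  moves:
    - {"travel":[0,-3,0],"dr":[0,0,0]}
    - {"travel":[0,-2,0],"dr":[0,0,0]}
    - {"travel":[0,0,0],"dr":[0,0,0]}
    - {"travel":[0,0,0],"dr":[0,0,0]}

```text
clock: 10.45
position: [0.4797, -0.2194, 0.086]
ee_rot: [1.0, 0.0, -0.0, -0.0]
ft_force: [-2.8, -2.5, 1.0]
grip_width: 0.001
```

Emit:
servo_tool:
  moves:
    - {"travel":[0,4,0],"dr":[0,0,0]}
    - {"travel":[0,8,0],"dr":[0,0,0]}
    - {"travel":[0,10,0],"dr":[0,0,0]}
    - {"travel":[0,6,-20],"dr":[0,0,0]}
    - {"travel":[0,0,-20],"dr":[0,0,0]}
    - {"travel":[0,0,0],"dr":[0,0,0]}
    - {"travel":[0,0,0],"dr":[0,0,0]}

```text
clock: 11.32
position: [0.4799, -0.2478, 0.1257]
ee_rot: [1.0, -0.0, -0.0, -0.0]
ft_force: [0.0, 1.1, 1.0]
grip_width: -0.001
```

Run:
```python
from workcell import manip
import cv2,numpy as np
o=manip.get_obs();print(o["position"],o["ft_force"])
w=manip.calibration("wrist");K,V=w["intrinsics"],w["view"];im=manip.camera("wrist")
for z in(.104,.094):
  for s in(.036,-.036):
    q=V@np.r_[.513+s,-.2235-.03*s,z,1];t=np.arctan2(np.hypot(*q[:2]),q[2]);print(z,s,K[:2,2]+K[0,0]*t*q[:2]/np.hypot(*q[:2]))
cv2.imwrite("pics/w8.png",im)
```

```text
[ 0.4799456  -0.24775953  0.12574179] [0.02286009 1.1177178  1.0260874 ]
0.104 0.036 [463.48542529 244.91020349]
0.104 -0.036 [315.73961799 240.41070907]
0.094 0.036 [456.66939054 239.31854348]
0.094 -0.036 [316.05231852 234.7751673 ]
```

View pics/w8.png

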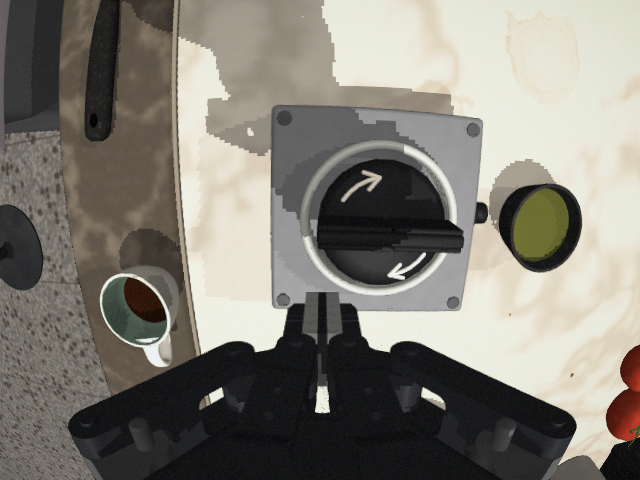

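The wing's far end now reaches 463 px, where it was at 456 px when latched (prediction for fully out: 463). The head is out and back at zero twist. Next is the reset button.

Emit:
servo_tool:
  moves:
    - {"travel":[0,-15,-20],"dr":[0,0,0]}
    - {"travel":[0,-40,0],"dr":[0,0,0]}
    - {"travel":[0,-45,0],"dr":[0,0,0]}
    - {"travel":[0,-45,0],"dr":[0,0,0]}
    - {"travel":[0,-45,0],"dr":[0,0,0]}
    - {"travel":[2,-45,0],"dr":[0,0,0]}
    - {"travel":[3,-28,20],"dr":[0,0,0]}
    - {"travel":[0,0,25],"dr":[0,0,0]}
    - {"travel":[0,0,20],"dr":[0,0,0]}
    - {"travel":[0,0,0],"dr":[0,0,0]}
    - {"travel":[0,0,0],"dr":[0,0,0]}

```text
clock: 12.75
position: [0.4856, 0.0158, 0.0826]
ee_rot: [1.0, 0.0, 0.001, 0.0]
ft_force: [0.1, -0.1, 0.9]
grip_width: -0.006
```

Emit:
servo_tool:
  moves:
    - {"travel":[0,0,10],"dr":[0,0,0]}
    - {"travel":[0,0,6],"dr":[0,0,0]}
    - {"travel":[0,0,4],"dr":[0,0,0]}
    - {"travel":[0,0,3],"dr":[0,0,0]}
    - {"travel":[0,0,2],"dr":[0,0,0]}
    - {"travel":[0,0,0],"dr":[0,0,0]}
    - {"travel":[0,0,0],"dr":[0,0,0]}

```text
clock: 13.62
position: [0.4854, 0.0152, 0.0586]
ee_rot: [1.0, -0.0, 0.0, 0.001]
ft_force: [-14.3, -1.7, 36.6]
grip_width: -0.003
```

The button is fully down: the tip is at 58.6 mm with 37 N, well above the 5 N of the spring. I'll lift off and take a last look.

Emit:
servo_tool:
  moves:
    - {"travel":[0,0,-5],"dr":[0,0,0]}
    - {"travel":[0,0,-15],"dr":[0,0,0]}
    - {"travel":[0,0,-40],"dr":[0,0,0]}
    - {"travel":[-20,0,-40],"dr":[0,0,0]}
    - {"travel":[-40,0,-30],"dr":[0,0,0]}
    - {"travel":[-40,0,0],"dr":[0,0,0]}
    - {"travel":[0,0,0],"dr":[0,0,0]}
    - {"travel":[0,0,0],"dr":[0,0,0]}

```text
clock: 14.62
position: [0.3856, 0.0154, 0.1868]
ee_rot: [1.0, 0.0, 0.001, 0.0]
ft_force: [-0.3, 0.2, 0.3]
grip_width: -0.006
```

Run:
```python
from workcell import manip
import cv2,numpy as np
o=manip.get_obs();print(o["position"],o["ft_force"])
a=cv2.imread("pics/top0.png");b=manip.camera("top");s=manip.camera("scene")
cv2.imwrite("pics/fin.png",np.vstack([cv2.resize(b[150:350,130:500],(740,400)),cv2.resize(s[180:360,220:520],(740,444))])[:800:1][::1] if 0 else cv2.resize(np.vstack([cv2.resize(b[150:350,130:500],(740,400)),cv2.resize(s[180:360,220:520],(740,444))]),(520,594)))
```

```text
[0.38559544 0.01535195 0.18678854] [-0.26044465  0.22098941  0.2589346 ]
```

View pics/fin.png

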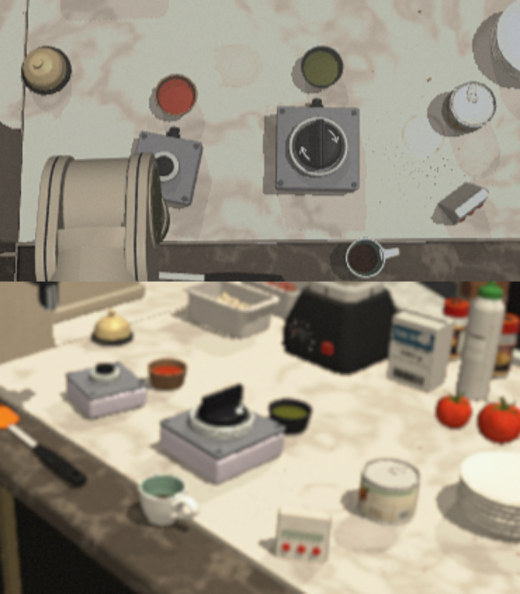

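The final view shows both buttons out, the wing at rest, and all the bystanders where they stood. The arm is clear.

```bash
python3 -c "
from workcell import manip
print(manip.hand_in())"
```

```text
the job is handed in; nothing more can be done
None
```

The emergency stop test is done and handed in at about 15 s on the robot's clock. No verdict was reported.

- **Press:** I pressed the mushroom head straight down with shut fingers to 93.7 mm at 22 N. After I let go, it stayed latched. The wing measured 138 px long in the wrist camera, against 141 px predicted for latched and 149 px for out.
- **Twist:** The first push only reached about 0.4 rad. The fingertip's bevelled back was riding on the wing and pressing the head down with up to 16 N, so I backed off and the wing sprang back to rest. I turned the gripper 90° and pushed with the flat side of the pads, using only a few newtons. The head popped out, and the far end of the wing then stood at 463 px, the predicted position for fully out.
- **Reset:** I then pressed the flat button to 58.6 mm at 37 N, which is its full travel, and let go.

**Last check:** The final top and scene pictures show both buttons out, the wing at rest and the bystanders where they stood. The arm was clear with almost no force on it. I judged the reset button's return and the bystanders' positions by eye only.

I viewed 11 pictures, one over the budget of 10.

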